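# Fetch the hidden 500 g check weight by feel and load the dial scale

### The arm

A 6-joint arm with a two-finger parallel gripper is mounted at the origin on the work surface. World frame = base frame: x ahead of the robot, y to its left, z up, the work surface at z = 0. Lengths are in m, angles in rad, forces in N, time in s.
With the tool pointing down it reaches from about 0.35 to 0.975 m from the base axis. Payload 4.9 kg.
Tool frame: the origin (TCP) lies at the very end of the fingers, on their centre line; the grasp point (between the pads) lies 19 mm behind it; z points along the fingers, y is the line along which they close (so a half turn about z gives the same grasp; the last joint's range is limited). The gripper opens to 85 mm and grips with 20 to 120 N. Pads are 22 mm wide; open, the fingers measure 114 mm over their backs; the gripper's body (76 mm by 85 mm) begins 54 mm behind the grasp point. The pads swing forward as they close: fully open they stand 13 mm farther back than shut.
Start: joints at [-1.364, 0.053, 1.613, -0, 1.476, -0.119], TCP at [0.2, -0.592, 0.231] pointing down, gripper open.
Joint ranges: [-3.01, 3.01], [-1.01, 2.22], [0.06, 2.58], [-1.02, 4.17], [0.09, 2.62], [-3.14, 3.14]. Speed limits (rad/s): [2.57, 2.57, 3.14, 3.14, 3.14, 3.14].

### API

Orientations are given as a unit quaternion [w, x, y, z].
In Python, from plant import arm gives the robot as it stands.
- The arm moves only by the tool arm_command, never from a script. Its arguments are lists of equal length, an entry for each row: "offset": the shift along the tool's x, y, z in m, a list of three; "rotation": the turn, a rotation vector about the tool's x, y, z in degrees, a list of three. In form: {"offset": [[x, y, z], ...], "rotation": [[rx, ry, rz], ...]}. A call has 1 to 12 rows; each row is the pose to reach, as a shift and turn from the pose commanded when the call began, along the tool's axes at that moment; what a row does not reach only later rows make up. A row lasts 1/12 s, in which the tool goes at most 41.7 mm and 7.16 degrees, less where a joint would pass 70% of its speed; a pose out of reach is approached as far as the arm can. A call with a gripper value outside its range is refused whole. "jaw" is the finger opening in m, from 0 to 0.0854, set as the call begins (left out, the last holds). The fingers move at their own pace and stop on an object; "squeeze" is the grip in N (left out, the last holds). Time passes only in rows, so rows that repeat a pose let the fingers close. It gives the time, the measured TCP pose, the force, the opening and the grip force at its end, in the units of the state.
- arm.read_state(): the state, without advancing time (a new reading comes with each control period).
- arm.snapshot(name): name is "side" or "top"; returns (picture, depth): 400x640x3 uint8, red, green, blue; 400x640 float32, m along the optical axis (not along the pixel's ray), 0 where there is no reading.
- arm.camera_params(name): a dict with "mtx" (3x3 intrinsics, pixels), "extrinsics" (4x4, takes a point from camera to world coordinates). Camera axes: x right, y up, looking along -z (the intrinsics and any distortion apply to the point x, -y, -z); pixel columns grow to the right and rows downward; lengths in m; the calibration is good to about 2 mm. A picture is of the moment at which its call begins. camera_params takes no time and is no camera call.
- arm.job_done(): hands the job in; it is judged then, once.
The state is a dict: "time": time; "joint_positions": joint angles; "joint_velocities": joint speeds; "joint_torque": joint torques, N m; "ee_pos": TCP position; "tool_rot": TCP orientation; "contact_force": force on the tool from outside, world axes, zero at the start; "moment": the same for the moment, N m; "gripper_width": finger opening in m; "grip_force": force on a finger pad.
Only numpy, scipy, OpenCV 4.12 (cv2) and the standard library are available. Lean on these libraries where they do the work, as an engineer would, in place of code of your own. Each camera call takes 0.05 s, during which the arm holds its last target. There are 200 camera calls.

### The job

We are checking the dial scale at half load. Open the wooden weight case (its lid has a metal lifting tongue and only goes part-way up), feel along the lane at the hinge side for the 500 g check weight that stands somewhere in it, lift it out and set it gently on the scale's pan. Then shut the case completely, leaving the weight on the pan, and do not disturb the other things on the bench.

Things in the scene. Friction and masses are not known exactly. Their poses are not given: they have to be found in the camera images.
- case: light-wood weight case, fixed to the bench: base 180 (its x) x 300 (its y) x 60 high, walls 8, lined blue; hinged lid. Origin: centre of its underside; +x points to its hinged side (to the robot's right), z up. Inside, a lane (46 wide in x, 284 long in y, floor 10 above the underside) runs 12 from the hinge-side wall; towards -x lies a flat insert, its top 30 above the underside.
- lane (a point): middle of the lane's floor, 47 from the case's origin in x; axes as the case. ONE loose steel check weight stands upright in the lane: 500 g, body 38 in diameter and 48 tall, then a neck and a knob 24 in diameter, 66 tall in all. It stands on the lane's centre line within 2, but anywhere up to 70 either side of the middle in y: this is not measured, feel for it. It slides under a few N.
- lid (a joint): angle of the case's lid in rad: 0 is shut, growing as it opens; it stops at 1.22 (70 degrees) and so still leans over the lane: a hand reaching into the lane must lean 25 to 45 degrees, fingers towards the hinge. It may start up to 0.1 ajar. A stiff friction hinge: the lid stays where it is left; lifting it at the tongue takes about 4 N.
- lid_hinge (a point): middle of the lid's hinge axis, which runs along the case's y, at the top of the hinge-side wall: 90 from the case's origin in x, 61 above its underside
- lid_tongue (a point): grip point on the aluminium lifting tongue, a flat tab 24 wide (along y) and 6 thick that stands out 40 beyond the middle of the lid's front edge, at its top. The point is in mid-thickness, 14 from the free end; from the hinge axis it lies 206 along the lid and 33 above. x axis: along the lid to the hinge; y: along the hinge; z: out of the top. Lid: 10 board, 20 deep skirts all round.
- scale: white dial scale, fixed to the bench, 150 x 150 foot, housing 130 x 130 up to 105 high, dial on its -x side. Origin: centre of its underside.
- pan_top (a point): centre of the top face of the scale's flat steel pan, 150 x 150 x 6, 138 above the bench when empty; it moves with the pan; axes as the scale
- pan (a joint): how far the pan is pressed down, in m: 0 empty, 0.0098 under 500 g, stop at 0.020; a spring of 500 N/m, damped. The red pointer turns once for 1 kg.
- w200: bystander: polished-steel 200 g weight with knob, 28 in diameter, 50 tall, upright on a grey mat; origin at its underside
- w100: bystander: polished-steel 100 g weight with knob, 22 in diameter, 40 tall, upright on the same mat; origin at its underside
- handmeter: bystander: red and black hand-held multimeter lying flat, 190 x 90 x 38; origin at its underside
- driver: bystander: red-handled screwdriver lying on the bench
- shortplug: bystander: small black double-pin shorting plug lying on the bench between case, scale and robot, about 38 x 34 x 30
Not all that is in view belongs to the job. Of the things shaped like the scale, the white one is meant.

How it is judged:
On the way, in this order (a step that is already met when the one before it is completed fails the run):
1. the case has been opened (value of joint lid above 0.5 rad), for 0.2 s.
2. the 500 g weight rests on the scale's pan (pan down by 8.2 to 11.4 mm) (value of joint pan between 0.0082 and 0.0114 m and not (contact force between the fingers and pan above 0.1 N)), for 0.3 s.
At the end, for the whole second after the job is handed in: the 500 g weight, and nothing else, rests on the pan (pan down by 8.2 to 11.4 mm) and the case's lid is shut (within 0.05 rad) (value of joint pan between 0.0082 and 0.0114 m and value of joint lid below 0.05 rad); the robot touches nothing.
It fails at once if the pan slammed or pressed down beyond 17 mm (value of joint pan above 0.017 m).
It fails at once if a bystander moved by more than 30 mm (distance of any of w200, w100, handmeter, driver, shortplug from where it was at the start of the episode above 0.03 m).
It also fails if it takes over 72 s, if anything falls off the work surface, if the arm or the gripper's body presses on something with over 40 N, if the wrist force passes 120 N, or if a joint passes its speed limit or range.

## Working session

There is one attempt and no reset: what is moved stays moved. The work goes in short steps, Python scripts to look and compute and a tool call to move; the robot and the scene stay as the last step left them, time stands still between calls to the robot, and variables do not carry over. Pictures are saved under pics/ and viewed, at most 10 in all, crops included, and the job is handed in when it is done.

Besides the shell and the picture viewer there is one more tool, called after ">>>" as name(argument=value, ...), one argument or row to a line, values as JSON. arm_command: Moves the arm, as the interface text tells. Its arguments: {"type":"object","properties":{"offset":{"type":"array","items":{"type":"array","items":{"type":"number"}}},"rotation":{"type":"array","items":{"type":"array","items":{"type":"number"}}},"jaw":{"type":"number"},"squeeze":{"type":"number"}},"required":["offset","rotation"]}

```bash
ls; mkdir -p pics
python3 - <<'E'
from plant import arm
import cv2,numpy as np
np.set_printoptions(precision=4,suppress=True)
for n in("side","top"):
    p,d=arm.snapshot(n); np.savez(f"{n}0.npz",p=p,d=d); cv2.imwrite(f"pics/{n}0.png",p[...,::-1]); c=arm.camera_params(n); print(n,c)
s=arm.read_state();print(s)
E
```

```text
pics
side {'mtx': array([[404.2984,   0.    , 321.03  ],
       [  0.    , 404.2984, 197.0806],
       [  0.    ,   0.    ,   1.    ]]), 'extrinsics': array([[-0.9953,  0.0581, -0.0772,  0.3769],
       [-0.0965, -0.5675,  0.8177,  0.9772],
       [ 0.0038,  0.8213,  0.5705,  0.8065],
       [ 0.    ,  0.    ,  0.    ,  1.    ]])}
top {'mtx': array([[434.08  ,   0.    , 323.8791],
       [  0.    , 434.08  , 190.0755],
       [  0.    ,   0.    ,   1.    ]]), 'extrinsics': array([[ 0.0131,  0.9866, -0.1625,  0.283 ],
       [-0.9996,  0.009 , -0.0257, -0.0212],
       [-0.0239,  0.1628,  0.9864,  1.369 ],
       [ 0.    ,  0.    ,  0.    ,  1.    ]])}
{'time': 0.1, 'joint_positions': array([-1.364 ,  0.0533,  1.6142,  0.    ,  1.476 , -0.119 ]), 'joint_velocities': array([ 0.0016, -0.0017, -0.0047,  0.0016, -0.0013, -0.0008]), 'joint_torque': array([  0.0006, -39.4904, -37.1362,  -0.    ,   0.0039,   0.    ]), 'ee_pos': array([ 0.1999, -0.5915,  0.2302]), 'tool_rot': array([-0.0009,  0.9868,  0.1622, -0.    ]), 'contact_force': array([ 0.0331, -0.799 ,  0.5204]), 'moment': array([-0.074 ,  0.0442,  0.0247]), 'grip_force': 0.0, 'gripper_width': 0.0855227901549534}
```

View pics/top0.png

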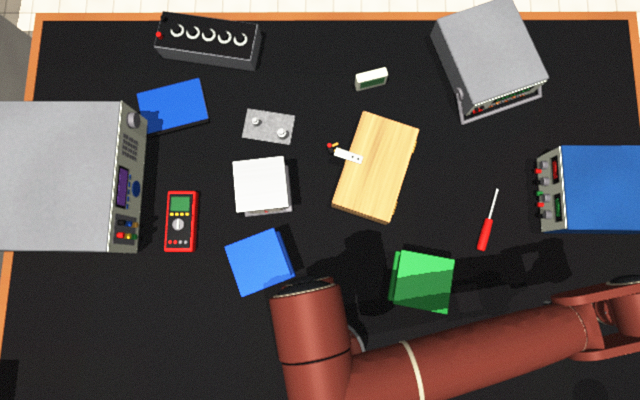

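View pics/side0.png

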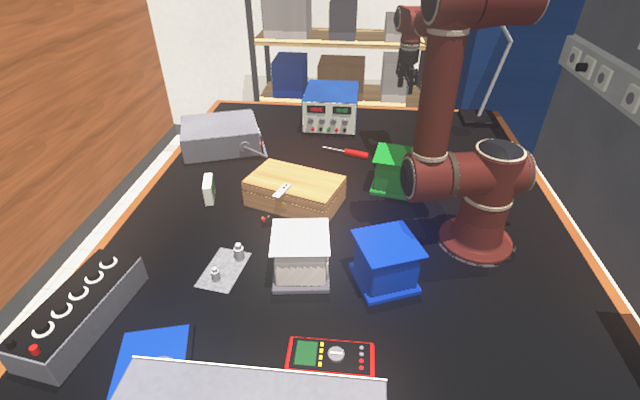

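The top view shows the case (lid about (376,167), tongue at (350,156) pointing to image left, which is world +y), the white pan at (261,185), the mat with weights at (268,126), the meter at (181,221), the driver at (488,220), and a small red/yellow thing at (333,147). In the side view the case is at (295,190) with its tongue at (282,190).

```bash
cat > h.py <<'E'
import numpy as np,cv2
from plant import arm
np.set_printoptions(precision=4,suppress=True)
def cloud(n,d):
    c=arm.camera_params(n);K,E=c["mtx"],c["extrinsics"]
    v,u=np.indices(d.shape)
    P=np.stack([(u-K[0,2])/K[0,0]*d,-(v-K[1,2])/K[1,1]*d,-d],-1)
    return P@E[:3,:3].T+E[:3,3]
def rect(P):
    r=cv2.minAreaRect((P[:,:2]*1000).astype(np.float32)); return r, cv2.boxPoints(r)
E
python3 - <<'E'
from h import *
f=np.load('top0.npz');p,d=f['p'],f['d'];W=cloud('top',d);
hsv=cv2.cvtColor(p,cv2.COLOR_RGB2HSV)
u0=np.indices(d.shape)[1];v0=np.indices(d.shape)[0]
m=(hsv[...,0]>8)&(hsv[...,0]<28)&(hsv[...,1]>50)&(hsv[...,2]>110)&(u0>325)&(u0<430)&(v0>105)&(v0<230)
m=cv2.morphologyEx(m.astype(np.uint8),cv2.MORPH_OPEN,np.ones((3,3)))>0
m=m&(W[...,2]>.06)
Q=W[m];print('lid n',len(Q));A=np.c_[Q[:,:2],np.ones(len(Q))];k=np.linalg.lstsq(A,Q[:,2],rcond=None)[0];r=Q[:,2]-A@k;print(k,r.std(),np.percentile(Q[:,2],[2,50,98]));print(rect(Q[abs(r)<.006]))
mt=(hsv[...,1]<40)&(hsv[...,2]>140)&(u0>328)&(u0<366)&(v0>140)&(v0<170)
Q=W[mt];print('tongue',len(Q),Q.mean(0),Q.min(0),Q.max(0));print(rect(Q))
ms=(hsv[...,1]<40)&(hsv[...,2]>150)&(u0>225)&(u0<300)&(v0>150)&(v0<215)&(W[...,2]>.12)
Q=W[ms];print('pan',len(Q),np.median(Q,0));print(rect(Q))
# heights map on bench near
lab=((W[...,2]>.012)&(d>0)).astype(np.uint8)
n,l,st,c=cv2.connectedComponentsWithStats(lab)
for i in range(1,n):
    if st[i,4]>15: print(st[i],np.median(W[l==i],0),W[l==i][:,2].max())
vis=cv2.resize(p[90:300,220:480],None,fx=3,fy=2.85,interpolation=cv2.INTER_CUBIC)
vis=np.clip(vis.astype(float)*1.0,0,255)
vis=(255*(vis/255)**.5).astype(np.uint8)
cv2.imwrite('pics/c1.png',vis[:598,:,::-1])
E
```

```text
lid n 5850
[-0.1284  0.1192  0.1875] 0.07304535028790667 [0.0864 0.0943 0.1005]
(((594.5466918945312, -149.32879638671875), (182.35443115234375, 191.71539306640625), 69.78555297851562), array([[ 473.0883, -201.7679],
       [ 652.9952, -268.0122],
       [ 716.005 ,  -96.8897],
       [ 536.0981,  -30.6454]], dtype=float32))
tongue 242 [ 0.5967 -0.0587  0.1086] [ 0.283  -0.1012 -0.0032] [ 0.6517 -0.0168  1.369 ]
(((467.8133544921875, -60.85695266723633), (368.5451965332031, 84.04316711425781), 0.7413312196731567), array([[ 283.0125,  -21.2231],
       [ 284.0999, -105.2592],
       [ 652.6143, -100.4908],
       [ 651.5269,  -16.4547]], dtype=float32))
pan 2631 [0.5013 0.197  0.1388]
(((413.56854248046875, 152.1058807373047), (391.5257568359375, 187.2397918701172), 27.453372955322266), array([[196.69  , 144.931 ],
       [283.0125, -21.223 ],
       [630.4471, 159.2808],
       [544.1246, 325.4348]], dtype=float32))
[ 430    0  119  125 9204] [ 0.9129 -0.4828  0.1119] 0.12278342229120853
[ 154   11  107   60 4650] [0.9776 0.3928 0.0824] 0.11079654099963276
[354  68  34  23 510] [ 0.8
[... 255 characters left out ...]
 326  111   93  114 6261] [ 0.5654 -0.1371  0.0943] 0.11007107249816883
[252 118   7   9  50] [0.7232 0.2373 0.0348] 0.04876406957350499
[277 129  10  11  79] [0.6816 0.1509 0.0412] 0.060443155416865846
[ 534  146  106   89 8794] [ 0.4925 -0.7302  0.1595] 0.171147862634496
[ 232  157   60   60 3029] [0.4954 0.1926 0.1384] 0.14924195589359335
[476 189  22  62 332] [ 0.3816 -0.4821  0.0228] 0.03383079817684198
[ 164  191   34   61 1830] [0.4003 0.4558 0.0383] 0.053574574967429456
[ 224  228   71   70 3047] [0.2798 0.1917 0.1358] 0.1430795303380099
[ 388  250   66   65 3265] [ 0.2315 -0.2609  0.1356] 0.1461635473568761
[  269   275   371   125 27242] [ 0.1518 -0.1918  0.6442] 0.7249009591030292
```

View pics/c1.png

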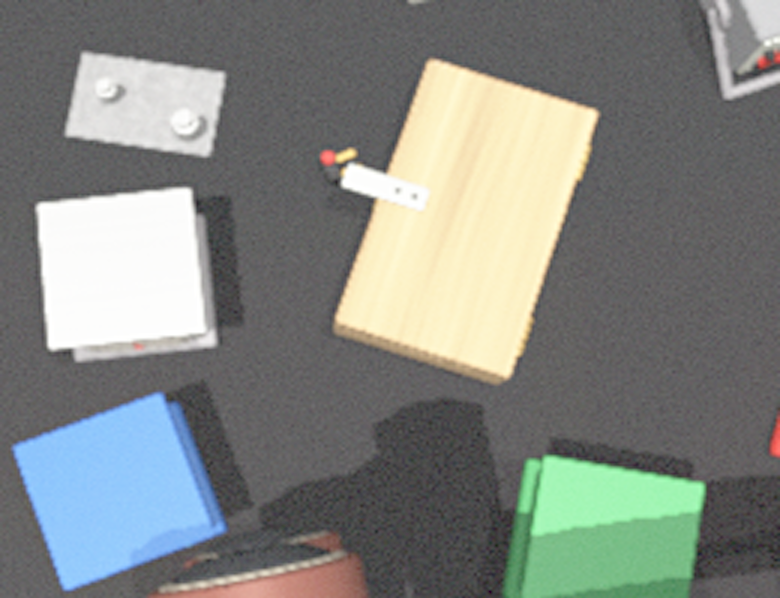

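The enlarged crop shows the lid with corners at (432,60), (598,110), (508,380), (338,325) and the tongue tip at (343,178). The shorting plug, with its red and yellow pins, is just off the tongue tip at (335,168).

Run:
```python
from h import *
f=np.load('top0.npz');p,d=f['p'],f['d'];W=cloud('top',d)
hsv=cv2.cvtColor(p,cv2.COLOR_RGB2HSV)
v0,u0=np.indices(d.shape);ok=d>0
m=(hsv[...,0]>8)&(hsv[...,0]<28)&(hsv[...,1]>50)&(hsv[...,2]>110)&(u0>325)&(u0<430)&(v0>105)&(v0<230)&ok&(W[...,2]>.075)&(W[...,2]<.13)
Q=W[m]
for _ in range(5):
    A=np.c_[Q[:,:2],np.ones(len(Q))];k=np.linalg.lstsq(A,Q[:,2],rcond=None)[0];r=Q[:,2]-A@k;Q=Q[abs(r)<2.5*r.std()]
print('plane',k,r.std(),len(Q),'tilt',np.hypot(*k[:2]))
m2=cv2.morphologyEx(((hsv[...,0]>8)&(hsv[...,0]<28)&(hsv[...,2]>110)&(u0>325)&(u0<430)&(v0>105)&(v0<230)).astype(np.uint8),cv2.MORPH_OPEN,np.ones((5,5)))
c=arm.camera_params('top');K,E=c['mtx'],c['extrinsics']
def ray(u,v,pl):  # z=a x+b y+c
    D=E[:3,:3]@np.array([(u-K[0,2])/K[0,0],-(v-K[1,2])/K[1,1],-1]);O=E[:3,3]
    t=(pl[0]*O[0]+pl[1]*O[1]+pl[2]-O[2])/(D[2]-pl[0]*D[0]-pl[1]*D[1]);return O+t*D
cn=[max(cv2.findContours(m2,0,1)[0],key=cv2.contourArea)][0][:,0]
X=np.array([ray(u,v,k) for u,v in cn]);rr,b=rect(X);print('lid',rr);print(b)
def comp(mask,z,name):
    mask=mask.astype(np.uint8);cn=max(cv2.findContours(mask,0,1)[0],key=cv2.contourArea)[:,0]
    X=np.array([ray(u,v,z) for u,v in cn]);rr,b=rect(X);print(name,rr);print(b);return mask
kt=k+[0,0,.006]
comp((hsv[...,1]<45)&(hsv[...,2]>140)&(u0>331)&(u0<366)&(v0>145)&(v0<166),kt,'tongue')
T=W[(hsv[...,1]<45)&(hsv[...,2]>170)&(u0>331)&(u0<366)&(v0>145)&(v0<166)&ok];print(T.min(0),T.max(0),np.median(T,0))
comp((hsv[...,1]<45)&(hsv[...,2]>190)&(u0>225)&(u0<300)&(v0>150)&(v0<215),[0,0,.138],'pan')
ms=(W[...,2]>.13)&(W[...,2]<.15)&(u0>225)&(u0<300)&(v0>150)&(v0<215);print('pan h',np.median(W[ms],0))
R=(u0>322)&(u0<345)&(v0>138)&(v0<165)&ok&(W[...,2]>.008)&(W[...,2]<.08);print('plug',W[R].min(0),W[R].max(0),np.median(W[R],0),R.sum())
# side view, lid & plug & hinge
f=np.load('side0.npz');p,d=f['p'],f['d'];W=cloud('side',d)
v0,u0=np.indices(d.shape)
R=(u0>255)&(u0<280)&(v0>205)&(v0<228)&(d>0)&(W[...,2]>.008);Q=W[R];print('plug side',Q.min(0),Q.max(0),np.median(Q,0),len(Q))
cv2.imwrite('pics/c2.png',np.clip(cv2.resize((255*(p[150:240,220:360]/255.)**.5),None,fx=5,fy=5,interpolation=cv2.INTER_CUBIC),0,255)[...,::-1])
```

```text
plane [0.0085 0.0256 0.0932] 0.0024453898989547887 5647 tilt 0.027017100039347427
lid ((566.6373901367188, -142.33334350585938), (186.21022033691406, 311.1731872558594), 71.83963012695312)
[[ 389.7821 -182.3078]
 [ 685.4551 -279.2936]
 [ 743.4927 -102.3589]
 [ 447.8197   -5.3731]]
tongue ((598.163818359375, -59.31446075439453), (86.04712677001953, 26.23647117614746), 71.88029479980469)
[[ 572.3156  -96.1246]
 [ 597.251  -104.2842]
 [ 624.012   -22.5043]
 [ 599.0766  -14.3447]]
[ 0.5755 -0.1012 -0.0008] [ 0.6463 -0.0168  0.1101] [ 0.5982 -0.059   0.1025]
pan ((498.0643615722656, 193.6534881591797), (162.75619506835938, 155.44540405273438), 7.392313003540039)
[[407.3626 260.2599]
 [427.3626 106.1065]
 [588.7661 127.0471]
 [568.7661 281.2005]]
pan h [0.5014 0.1974 0.1388]
plug [ 0.5843 -0.0485  0.0082] [0.6615 0.0124 0.0586] [ 0.6402 -0.0055  0.0219] 86
plug side [ 0.5632 -0.0869  0.0082] [0.6944 0.1703 0.1407] [ 0.6319 -0.0047  0.0229] 269[ WARN:0@0.398] global loadsave.cpp:1063 imwrite_ Unsupported depth image for selected encoder is fallbacked to CV_8U.
```

View pics/c2.png

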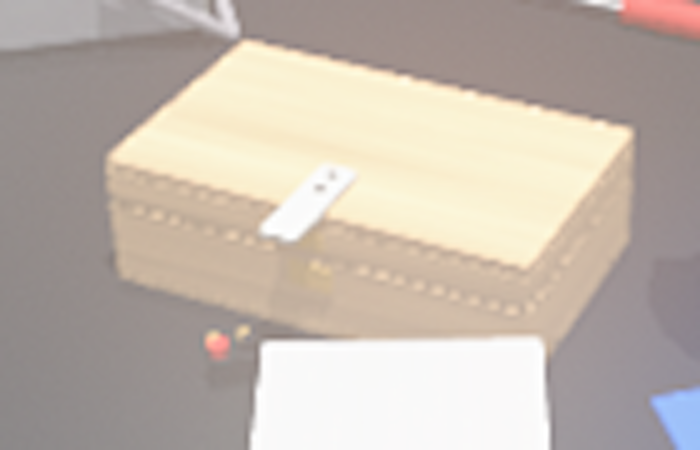

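The side crop shows the lid nearly shut (about 0.03 rad ajar). The tongue is at (310,203), and the plug with its red pin is at (217,345), on the bench in front of the tongue and lower than it.

```bash
cat >> h.py <<'E'
from scipy.spatial.transform import Rotation as Rn
O=np.array([.5707,-.1425,0]);YAW=np.radians(-108.2)
C=Rn.from_euler('z',YAW).as_matrix()
def toW(p): return O+C@np.asarray(p,float)
def toC(p): return C.T@(np.asarray(p)-O)
def lean(deg):
    s,c=np.sin(np.radians(deg)),np.cos(np.radians(deg)); return C@np.array([[-c,0,s],[0,1,0],[-s,0,-c]])
def rot(s): w,x,y,z=s['tool_rot'];return Rn.from_quat([x,y,z,w]).as_matrix()
def lidp(a,h,t): return np.array([.09-a*np.cos(t)+h*np.sin(t),0,.061+a*np.sin(t)+h*np.cos(t)])
def go(tcp,R):
    """offset (mm) and rotvec (deg) from the present tool pose to TCP at world tcp, orientation R"""
    s=arm.read_state();Q=rot(s)
    return Q.T@(np.asarray(tcp)-s['ee_pos'])*1000, np.degrees(Rn.from_matrix(Q.T@R).as_rotvec())
def grasp_tcp(g,R): return np.asarray(g)+R[:,2]*.019
E
python3 - <<'E'
from h import *
g=toW(lidp(.206,.033,.027));print(g)
print(go([g[0],g[1],.23],lean(0)))
f=np.load('top0.npz');p,d=f['p'],f['d'];W=cloud('top',d);v0,u0=np.indices(d.shape)
ms=(abs(W[...,2]-.139)<.006)&(u0>225)&(u0<300)&(v0>150)&(v0<218)
ms=cv2.morphologyEx(ms.astype(np.uint8),cv2.MORPH_OPEN,np.ones((3,3)))>0
print(rect(W[ms]),W[ms].mean(0))
E
```

```text
[ 0.6066 -0.0332  0.0995]
(array([ 564.0028, -398.7728,    1.052 ]), array([ -0.092 ,  -0.0623, -53.1313]))
(((502.25201416015625, 198.00485229492188), (150.3715057373047, 150.49169921875), 6.8780107498168945), array([[418.5962, 263.7053],
       [436.6185, 114.2966],
       [585.9078, 132.3044],
       [567.8856, 281.7131]], dtype=float32)) [0.501  0.1975 0.1389]
```

>>> arm_command(
  offset=[
    [0.564,-0.399,0],
    [0.564,-0.399,0],
    [0.564,-0.399,0],
    [0.564,-0.399,0],
    [0.564,-0.399,0],
    [0.564,-0.399,0],
    [0.564,-0.399,0],
    [0.564,-0.399,0],
    [0.564,-0.399,0],
    [0.564,-0.399,0],
    [0.564,-0.399,0],
    [0.564,-0.399,0],
  ],
  rotation=[
    [0,0,-53],
    [0,0,-53],
    [0,0,-53],
    [0,0,-53],
    [0,0,-53],
    [0,0,-53],
    [0,0,-53],
    [0,0,-53],
    [0,0,-53],
    [0,0,-53],
    [0,0,-53],
    [0,0,-53],
  ],
  jaw=0.06,
)

```text
time: 1.1
ee_pos: [0.4949, -0.1858, 0.2309]
tool_rot: [-0.0, 0.811, 0.585, -0.0]
contact_force: [0.3, -1.3, -0.4]
gripper_width: 0.0602
grip_force: 0.0
```

Run:
```python
from h import *
s=arm.read_state();print(s['time'],s['joint_positions'],s['ee_pos'])
g=toW(lidp(.206,.033,.027))
print(go([g[0],g[1],.23],lean(0)));print(go([g[0],g[1],.0805],lean(0)))
```

```text
1.1 [-0.5    -0.1794  1.8352 -0.      1.4862 -0.18  ] [ 0.4949 -0.1858  0.2309]
(array([179.9828,  58.0891,   0.9297]), array([-0.0191, -0.0007, -0.1303]))
(array([179.981 ,  58.1389, 150.4297]), array([-0.0191, -0.0007, -0.1303]))
```

>>> arm_command(
  offset=[
    [0.18,0.058,0],
    [0.18,0.058,0],
    [0.18,0.058,0],
    [0.18,0.058,0],
    [0.18,0.058,0],
    [0.18,0.058,0.03],
    [0.18,0.058,0.06],
    [0.18,0.058,0.08],
    [0.18,0.058,0.09],
    [0.18,0.058,0.1],
    [0.18,0.058,0.1],
    [0.18,0.058,0.1],
  ],
  rotation=[
    [0,0,0],
    [0,0,0],
    [0,0,0],
    [0,0,0],
    [0,0,0],
    [0,0,0],
    [0,0,0],
    [0,0,0],
    [0,0,0],
    [0,0,0],
    [0,0,0],
    [0,0,0],
  ],
)

```text
time: 2.1
ee_pos: [0.6063, -0.0355, 0.1318]
tool_rot: [0.0, 0.811, 0.585, 0.0]
contact_force: [-0.1, -0.3, 0.6]
gripper_width: 0.0599
grip_force: 0.0
```

Run:
```python
from h import *
s=arm.read_state();print(s['time'],s['joint_positions'],s['ee_pos'])
g=toW(lidp(.206,.033,.027))
print(go([g[0],g[1],.0805],lean(0)))
p,d=arm.snapshot('side');x=cv2.resize(p[90:240,220:360],None,fx=4,fy=4,interpolation=cv2.INTER_CUBIC)
cv2.imwrite('pics/c3.png',x[...,::-1])
```

```text
2.1 [-0.181   0.0909  1.7435  0.      1.3067  0.1393] [ 0.6063 -0.0355  0.1318]
(array([ 2.2582, -0.3942, 51.3385]), array([ 0.0305, -0.0065, -0.1513]))
```

View pics/c3.png

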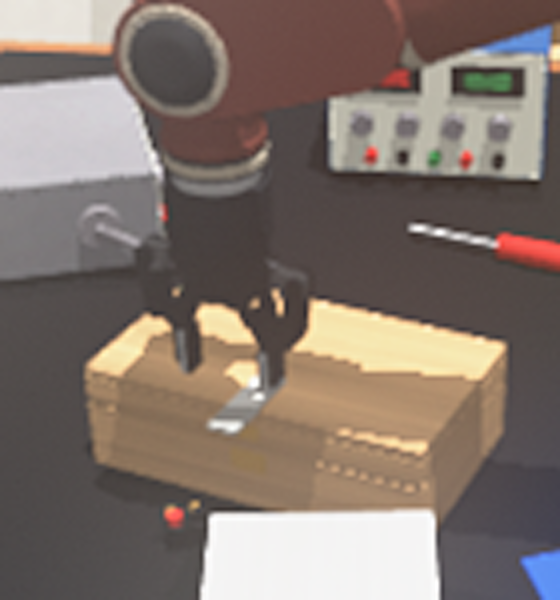

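The picture shows the fingers at (188,360) and (270,375), above and either side of the tongue's tip at (225,428). They are aligned, so I descend and grip.

>>> arm_command(
  offset=[
    [0.002,0,0.025],
    [0.002,0,0.045],
    [0.002,0,0.051],
    [0.002,0,0.051],
    [0.002,0,0.051],
  ],
  rotation=[
    [0,0,0],
    [0,0,0],
    [0,0,0],
    [0,0,0],
    [0,0,0],
  ],
)

```text
time: 2.57
ee_pos: [0.6074, -0.0336, 0.0816]
tool_rot: [0.001, 0.811, 0.585, 0.001]
contact_force: [0.7, 0.4, 0.5]
gripper_width: 0.0597
grip_force: 0.0
```

>>> arm_command(
  offset=[
    [0,0,0],
    [0,0,0],
    [0,0,0],
    [0,0,0],
    [0,0,0],
    [0,0,0],
  ],
  rotation=[
    [0,0,0],
    [0,0,0],
    [0,0,0],
    [0,0,0],
    [0,0,0],
    [0,0,0],
  ],
  jaw=0.015,
  squeeze=30,
)

```text
time: 3.07
ee_pos: [0.6079, -0.0335, 0.0814]
tool_rot: [0.001, 0.811, 0.585, 0.001]
contact_force: [3.6, -0.3, 1.4]
gripper_width: 0.0234
grip_force: 30.6
```

Run:
```python
from h import *
s=arm.read_state();R=rot(s);print(s['time'],s['ee_pos'],s['gripper_width'],s['grip_force'],s['contact_force'])
g0=s['ee_pos']-R[:,2]*.019;print(toC(g0))
a,h=.206,.033
for t in np.arange(0.1,1.23,.1):
    g=toW(lidp(a,h,t)-lidp(a,h,.027))-O; print(round(t,2),(R.T@g)*1000)
```

```text
3.0667 [ 0.6079 -0.0335  0.0814] 0.02337935016683302 30.590567886829376 [ 3.6307 -0.2865  1.3522]
[-0.1151  0.0012  0.1004]
0.1 [ -3.3482   0.055  -14.8536]
0.2 [ -9.6742   0.1327 -34.7247]
0.3 [-17.9524   0.2128 -53.865 ]
0.4 [-28.1002   0.2942 -72.0833]
0.5 [-40.016    0.3762 -89.1974]
0.6 [ -53.5809    0.458  -105.0364]
0.7 [ -68.6593    0.5387 -119.4421]
0.8 [ -85.1005    0.6176 -132.2705]
0.9 [-102.7403    0.6939 -143.3933]
1.0 [-121.4025    0.7667 -152.6996]
1.1 [-140.9005    0.8355 -160.0962]
1.2 [-161.0395    0.8994 -165.5094]
```

>>> arm_command(
  offset=[
    [-0.003,0,-0.015],
    [-0.01,0,-0.035],
    [-0.018,0,-0.054],
    [-0.028,0,-0.072],
    [-0.04,0,-0.089],
    [-0.054,0,-0.105],
    [-0.069,0.001,-0.119],
    [-0.085,0.001,-0.132],
    [-0.103,0.001,-0.143],
    [-0.121,0.001,-0.153],
    [-0.141,0.001,-0.16],
    [-0.161,0.001,-0.1655],
  ],
  rotation=[
    [0,0,0],
    [0,0,0],
    [0,0,0],
    [0,0,0],
    [0,0,0],
    [0,0,0],
    [0,0,0],
    [0,0,0],
    [0,0,0],
    [0,0,0],
    [0,0,0],
    [0,0,0],
  ],
  squeeze=22,
)

```text
time: 4.07
ee_pos: [0.5576, -0.1859, 0.2456]
tool_rot: [-0.0, 0.811, 0.586, 0.002]
contact_force: [8.0, 1.1, -6.2]
gripper_width: 0.0229
grip_force: 32.3
```

>>> arm_command(
  offset=[
    [0,0,0],
    [0,0,0],
  ],
  rotation=[
    [0,0,0],
    [0,0,0],
  ],
)

```text
time: 4.23
ee_pos: [0.5571, -0.1875, 0.2459]
tool_rot: [0.001, 0.811, 0.585, 0.0]
contact_force: [4.0, -3.6, -0.4]
gripper_width: 0.0232
grip_force: 32.8
```

Run:
```python
from h import *
s=arm.read_state();R=rot(s);print(s['time'],s['ee_pos'],s['gripper_width'],s['grip_force'],s['contact_force'],s['joint_positions'])
g0=toC(s['ee_pos']-R[:,2]*.019);print(g0)
v=g0-[.09,0,.061];print('theta',np.arctan2(v[2],-v[0])-np.arctan2(.033,.206),np.hypot(v[0],v[2]),np.hypot(.206,.033))
p,d=arm.snapshot('side');np.savez('side1.npz',p=p,d=d);x=cv2.resize(p[60:230,210:390],None,fx=3.5,fy=3.5,interpolation=cv2.INTER_CUBIC)
cv2.imwrite('pics/c4.png',np.clip(255*(x/255.)**.6,0,255).astype(np.uint8)[...,::-1])
```

```text
4.2333 [ 0.5571 -0.1875  0.2459] 0.02317377132420236 32.833049297332764 [ 3.9892 -3.6323 -0.3884] [-0.4511 -0.0444  1.6859 -0.0005  1.4986 -0.1294]
[0.047  0.0011 0.2649]
theta 1.2041847954575235 0.20838503354457952 0.20862646045025066
```

View pics/c4.png

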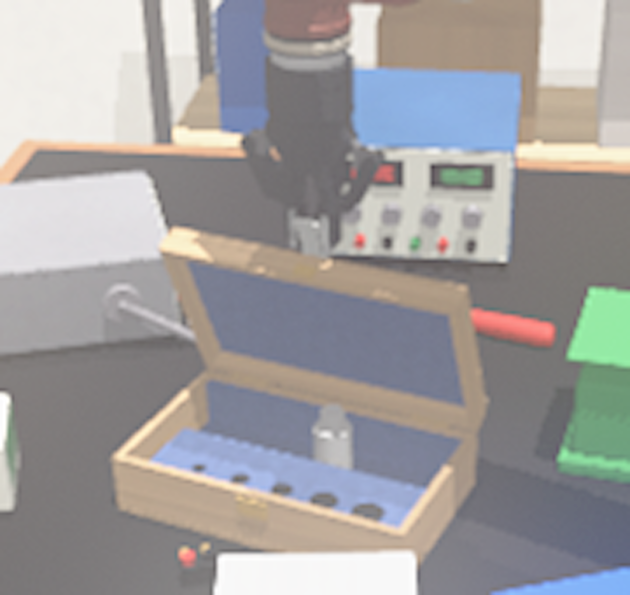

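The lid is fully open and the weight is visible in the lane: knob top at crop (333,407), body edges at 314 and 353, body shoulder at about 428. I cast the ray onto the lane's centre plane.

Run:
```python
from h import *
f=np.load('side1.npz');p,d=f['p'],f['d'];W=cloud('side',d)
c=arm.camera_params('side');K,E=c['mtx'],c['extrinsics']
for cu,cv in((333,407),(333,430),(314,445),(353,445)):
    u,v=210+(cu-1.2)/3.5,60+(cv-1.2)/3.5
    D=C.T@(E[:3,:3]@np.array([(u-K[0,2])/K[0,0],-(v-K[1,2])/K[1,1],-1]));o=toC(E[:3,3]);t=(.047-o[0])/D[0];print(o+t*D)
Q=(W-O)@C
r=(slice(174,196),slice(298,313));q=Q[r].reshape(-1,3);g=p[r].reshape(-1,3).astype(int)
k=(d[r].ravel()>0)&(q[:,2]>.032)&(abs(q[:,0]-.035)<.03)&(g[:,2]-g[:,0]<25);print(k.sum(),np.median(q[k],0),q[k].min(0),q[k].max(0))
s=arm.read_state()
print('up',go(s['ee_pos']+[0,0,.06],lean(0)))
for z in(.042,):
    for L in (35,):
        R=lean(L);print(go(grasp_tcp(toW([-.0,0,.15]),R),R))
```

```text
[ 0.047  -0.0147  0.0809]
[ 0.047  -0.0141  0.0543]
[0.047  0.0074 0.0309]
[ 0.047  -0.0356  0.0424]
147 [ 0.0351 -0.0206  0.0568] [ 0.0252 -0.0353  0.0321] [0.0578 0.0033 0.0804]
up (array([ -0.0573,   0.0794, -59.9999]), array([ 0.0757,  0.0548, -0.1802]))
(array([ 35.7843,  -1.3649, 111.3058]), array([  0.0183, -34.9452,  -0.1976]))
```

>>> arm_command(
  offset=[
    [0,0,0],
    [0,0,0],
    [0,0,0],
    [0,0,-0.03],
    [0,0,-0.06],
    [0.04,-0.004,-0.06],
    [0.08,-0.008,-0.06],
    [0.12,-0.012,-0.06],
    [0.147,-0.016,-0.06],
    [0.147,-0.016,-0.04],
    [0.147,-0.016,0],
    [0.147,-0.016,0.03],
  ],
  rotation=[
    [0,0,0],
    [0,0,0],
    [0,0,0],
    [0,0,0],
    [0,0,0],
    [0,-4,0],
    [0,-10,0],
    [0,-15,0],
    [0,-20,0],
    [0,-25,0],
    [0,-30,0],
    [0,-35,0],
  ],
  jaw=0.072,
)

```text
time: 5.28
ee_pos: [0.5883, -0.0399, 0.2154]
tool_rot: [0.178, 0.772, 0.559, -0.244]
contact_force: [0.9, 0.1, -1.0]
gripper_width: 0.0721
grip_force: 0.0
```

Run:
```python
from h import *
s=arm.read_state();print(s['time'],toC(s['ee_pos']),s['joint_positions'],s['contact_force'],s['gripper_width'])
R=lean(35)
for g in([-.022,-.015,.140],[.047,-.015,.042]): print(go(grasp_tcp(toW(g),R),R))
```

```text
5.2833 [-0.1029 -0.0153  0.2154] [ 0.0607  0.1535  1.6182 -0.5661  1.6143  0.4244] [ 0.8994  0.0941 -0.9997] 0.07205978192311227
(array([-22.719 ,   0.0891, 127.2088]), array([ 0.1131,  0.1594, -0.0331]))
(array([-22.6968,  -0.1474, 247.0627]), array([ 0.1131,  0.1594, -0.0331]))
```

>>> arm_command(
  offset=[
    [-0.012,0,0.035],
    [-0.023,0,0.07],
    [-0.023,0,0.11],
    [-0.023,0,0.14],
    [-0.023,0,0.165],
    [-0.023,0,0.185],
    [-0.023,0,0.2],
    [-0.023,0,0.205],
    [-0.023,0,0.205],
  ],
  rotation=[
    [0,0,0],
    [0,0,0],
    [0,0,0],
    [0,0,0],
    [0,0,0],
    [0,0,0],
    [0,0,0],
    [0,0,0],
    [0,0,0],
  ],
)

```text
time: 6.03
ee_pos: [0.5436, -0.1712, 0.0595]
tool_rot: [0.175, 0.773, 0.558, -0.245]
contact_force: [0.6, 0.4, 0.5]
gripper_width: 0.0721
grip_force: 0.0
```

Run:
```python
from h import *
s=arm.read_state();print(s['time'],toC(s['ee_pos']),s['contact_force'],s['gripper_width'])
R=lean(35)
print(go(grasp_tcp(toW([.047,-.015,.042]),R),R))
p,d=arm.snapshot('side');x=cv2.resize(p[110:230,230:370],None,fx=5,fy=5,interpolation=cv2.INTER_CUBIC)
cv2.imwrite('pics/c5.png',np.clip(255*(x/255.)**.6,0,255).astype(np.uint8)[...,::-1])
```

```text
6.0333 [ 0.0358 -0.0167  0.0595] [0.5811 0.35   0.4815] 0.07212869715823761
(array([ 0.8726,  1.9132, 39.8002]), array([-0.2632,  0.025 , -0.0284]))
```

View pics/c5.png

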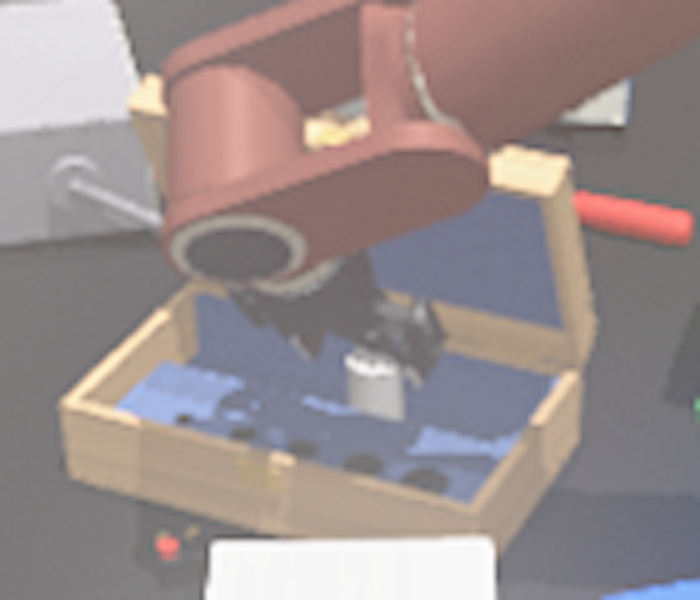

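The weight's body is at (376,388). The fingertips are at (310,350) and (415,378), straddling it, and the 40 mm still to go brings them level with the body. I continue in.

>>> arm_command(
  offset=[
    [0.001,0.001,0.015],
    [0.001,0.002,0.028],
    [0.001,0.002,0.036],
    [0.001,0.002,0.04],
    [0.001,0.002,0.04],
  ],
  rotation=[
    [0,0,0],
    [0,0,0],
    [0,0,0],
    [0,0,0],
    [0,0,0],
  ],
)

```text
time: 6.5
ee_pos: [0.5393, -0.1932, 0.0269]
tool_rot: [0.175, 0.773, 0.558, -0.244]
contact_force: [-0.5, 0.2, 0.1]
gripper_width: 0.0717
grip_force: 0.0
```

>>> arm_command(
  offset=[
    [0,0,0],
    [0,0,0],
    [0,0,0],
    [0,0,0],
    [0,0,0],
    [0,0,0],
    [0,0,0],
  ],
  rotation=[
    [0,0,0],
    [0,0,0],
    [0,0,0],
    [0,0,0],
    [0,0,0],
    [0,0,0],
    [0,0,0],
  ],
  jaw=0.025,
  squeeze=40,
)

```text
time: 7.08
ee_pos: [0.5404, -0.1929, 0.0286]
tool_rot: [0.176, 0.773, 0.558, -0.244]
contact_force: [-2.1, 3.1, 5.9]
gripper_width: 0.037
grip_force: 41.4
```

Run:
```python
from h import *
s=arm.read_state();print(s['time'],toC(s['ee_pos']),toC(s['ee_pos']-rot(s)[:,2]*.019),s['contact_force'],s['gripper_width'],s['grip_force'])
```

```text
7.0833 [ 0.0574 -0.013   0.0286] [ 0.0465 -0.013   0.0442] [-2.0595  3.0723  5.8902] 0.03695249299925537 41.394205427204724
```

>>> arm_command(
  offset=[
    [-0.004,0,-0.006],
    [-0.009,0,-0.013],
    [-0.015,0,-0.022],
    [-0.015,0,-0.023],
    [-0.015,0,-0.04],
    [-0.015,0,-0.065],
    [-0.015,0,-0.095],
    [-0.015,0,-0.13],
    [-0.015,0,-0.165],
    [-0.015,0,-0.195],
    [-0.015,0,-0.21],
    [-0.015,0,-0.21],
  ],
  rotation=[
    [0,0,0],
    [0,0,0],
    [0,0,0],
    [0,0,0],
    [0,0,0],
    [0,0,0],
    [0,0,0],
    [0,0,0],
    [0,0,0],
    [0,0,0],
    [0,0,0],
    [0,0,0],
  ],
)

```text
time: 8.08
ee_pos: [0.5766, -0.0892, 0.2124]
tool_rot: [0.178, 0.773, 0.559, -0.241]
contact_force: [-0.6, -0.3, -4.0]
gripper_width: 0.0369
grip_force: 41.6
```

Run:
```python
from h import *
s=arm.read_state();R=rot(s);print(s['time'],toC(s['ee_pos']-R[:,2]*.019),s['contact_force'],s['gripper_width'],s['grip_force'],s['joint_positions'])
for z in(.25,.19): print(go(grasp_tcp([.5015,.1975,z],R),R))
print(R.T@[0,0,-10])
```

```text
8.0833 [-0.0634 -0.0112  0.228 ] [-0.6272 -0.2653 -4.0009] 0.03686823548268063 41.60896627086913 [-0.0177  0.1102  1.6695 -0.58    1.5604  0.3678]
(array([ 182.0462, -160.5676, -155.0747]), array([0., 0., 0.]))
(array([ 216.3483, -161.0032, -105.8489]), array([0., 0., 0.]))
[ 5.717  -0.0726  8.2043]
```

>>> arm_command(
  offset=[
    [0.02,-0.018,-0.017],
    [0.046,-0.04,-0.039],
    [0.068,-0.06,-0.058],
    [0.091,-0.08,-0.077],
    [0.114,-0.1,-0.097],
    [0.137,-0.12,-0.116],
    [0.155,-0.137,-0.132],
    [0.17,-0.15,-0.145],
    [0.178,-0.157,-0.152],
    [0.182,-0.16,-0.155],
    [0.182,-0.161,-0.155],
    [0.182,-0.161,-0.155],
  ],
  rotation=[
    [0,0,0],
    [0,0,0],
    [0,0,0],
    [0,0,0],
    [0,0,0],
    [0,0,0],
    [0,0,0],
    [0,0,0],
    [0,0,0],
    [0,0,0],
    [0,0,0],
    [0,0,0],
  ],
)

```text
time: 9.08
ee_pos: [0.496, 0.185, 0.2299]
tool_rot: [0.176, 0.773, 0.558, -0.245]
contact_force: [0.2, 0.1, -4.7]
gripper_width: 0.0366
grip_force: 42.1
```

Run:
```python
from h import *
s=arm.read_state();R=rot(s);print(s['time'],s['ee_pos']-R[:,2]*.019,s['contact_force'],s['gripper_width'],s['grip_force'],s['joint_positions'])
for z in(.25,.178): print(go(grasp_tcp([.5015,.1975,z],lean(35)),lean(35)))
p,d=arm.snapshot('side');x=cv2.resize(p[130:310,230:370],None,fx=3.3,fy=3.3,interpolation=cv2.INTER_CUBIC)
cv2.imwrite('pics/c6.png',np.clip(255*(x/255.)**.6,0,255).astype(np.uint8)[...,::-1])
```

```text
9.0833 [0.4994 0.1954 0.2455] [ 0.2109  0.0507 -4.7153] 0.03658131062845841 42.07169280387461 [ 0.4372  0.1292  1.6196 -0.4447  1.8178  0.7418]
(array([-0.3704,  1.3157, -5.2262]), array([-0.1356,  0.0951, -0.1224]))
(array([41.025 ,  1.3668, 53.684 ]), array([-0.1356,  0.0951, -0.1224]))
```

View pics/c6.png

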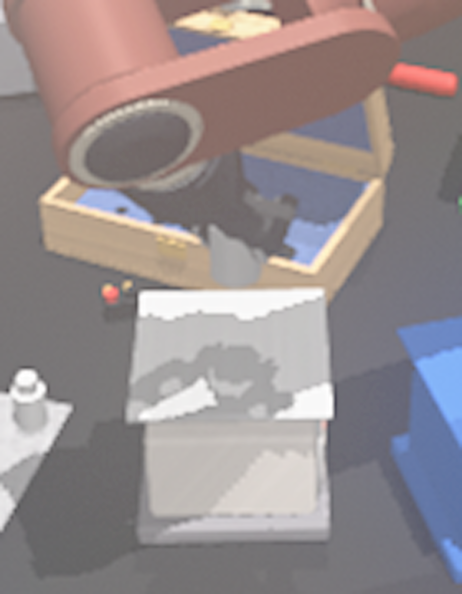

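The weight hangs upright in the fingers at (235,262). Its base is about 73 mm above the pan, whose middle is at (230,355) with the gripper's shadow centred on it, so I lower.

>>> arm_command(
  offset=[
    [0.008,0.001,0.012],
    [0.018,0.001,0.026],
    [0.027,0.001,0.039],
    [0.033,0.001,0.047],
    [0.036,0.001,0.052],
    [0.037,0.001,0.053],
    [0.037,0.001,0.053],
  ],
  rotation=[
    [0,0,0],
    [0,0,0],
    [0,0,0],
    [0,0,0],
    [0,0,0],
    [0,0,0],
    [0,0,0],
  ],
)

```text
time: 9.72
ee_pos: [0.4969, 0.1855, 0.1658]
tool_rot: [0.176, 0.773, 0.558, -0.244]
contact_force: [0.0, -0.1, -5.4]
gripper_width: 0.0365
grip_force: 42.0
```

>>> arm_command(
  offset=[
    [0.001,0,0.0016],
    [0.0022,0,0.0033],
    [0.0034,0,0.005],
    [0.0046,0,0.0066],
    [0.0057,0,0.0082],
    [0.0069,0,0.0098],
    [0.008,0,0.0115],
    [0.008,0,0.0115],
    [0.008,0,0.0115],
  ],
  rotation=[
    [0,0,0],
    [0,0,0],
    [0,0,0],
    [0,0,0],
    [0,0,0],
    [0,0,0],
    [0,0,0],
    [0,0,0],
    [0,0,0],
  ],
)

```text
time: 10.47
ee_pos: [0.4971, 0.1858, 0.1525]
tool_rot: [0.176, 0.773, 0.558, -0.244]
contact_force: [0.1, 0.9, -3.0]
gripper_width: 0.0369
grip_force: 42.3
```

```bash
cat > pan.py <<'E'
from h import *
def pan(d):
    W=cloud('top',d);k=(abs(W[...,2]-.133)<.012)&(abs(W[...,0]-.49)<.06)&(abs(W[...,1]-.2)<.06)
    return np.median(W[k][:,2]),k.sum()
E
python3 - <<'E'
from h import *
s=arm.read_state();R=rot(s);print(s['time'],s['ee_pos']-R[:,2]*.019,s['contact_force'],s['gripper_width'],s['grip_force'])
f=np.load('side1.npz');
def m(d):
    W=cloud('side',d);k=(abs(W[...,2]-.133)<.014)&(abs(W[...,0]-.5)<.065)&(W[...,1]>.23)&(W[...,1]<.26);return np.median(W[k][:,2]),k.sum()
p,d=arm.snapshot('side');print(m(f['d']),m(d))
E
```

```text
10.4667 [0.5005 0.1962 0.1681] [ 0.1284  0.8704 -3.0319] 0.03691310425480363 42.29828968542279
(np.float64(0.13841411596807762), np.int64(450)) (np.float64(0.13424606618295148), np.int64(436))
```

>>> arm_command(
  offset=[
    [0.001,0,0.0015],
    [0.002,0,0.003],
    [0.003,0,0.0045],
    [0.003,0,0.0045],
    [0.003,0,0.0045],
  ],
  rotation=[
    [0,0,0],
    [0,0,0],
    [0,0,0],
    [0,0,0],
    [0,0,0],
  ],
)

```text
time: 10.93
ee_pos: [0.4971, 0.1858, 0.1472]
tool_rot: [0.176, 0.773, 0.558, -0.244]
contact_force: [0.3, 2.1, -0.4]
gripper_width: 0.0368
grip_force: 42.6
```

>>> arm_command(
  offset=[
    [0,0,0],
    [0,0,0],
    [0,0,0],
    [0,0,0],
    [0,0,0],
  ],
  rotation=[
    [0,0,0],
    [0,0,0],
    [0,0,0],
    [0,0,0],
    [0,0,0],
  ],
  jaw=0.07,
  squeeze=25,
)

```text
time: 11.35
ee_pos: [0.497, 0.1855, 0.147]
tool_rot: [0.176, 0.773, 0.558, -0.244]
contact_force: [-0.3, -0.6, 0.3]
gripper_width: 0.0697
grip_force: 0.0
```

>>> arm_command(
  offset=[
    [0,0,-0.01],
    [0,0,-0.025],
    [0,0,-0.045],
    [0,0,-0.07],
    [0,0,-0.1],
    [0,0,-0.135],
    [0,0,-0.17],
    [0,0,-0.19],
    [0,0,-0.2],
    [0,0,-0.2],
  ],
  rotation=[
    [0,0,0],
    [0,0,0],
    [0,0,0],
    [0,0,0],
    [0,0,0],
    [0,0,0],
    [0,0,0],
    [0,0,0],
    [0,0,0],
    [0,0,0],
  ],
)

```text
time: 12.18
ee_pos: [0.534, 0.2963, 0.3141]
tool_rot: [0.176, 0.774, 0.559, -0.241]
contact_force: [0.5, 0.2, -0.9]
gripper_width: 0.0701
grip_force: 0.0
```

Run:
```python
from h import *
s=arm.read_state();R=rot(s);print(s['time'],s['ee_pos'],toC(s['ee_pos']),s['contact_force'],s['gripper_width'],s['grip_force'],s['joint_positions'])
p,d=arm.snapshot('side')
W=cloud('side',d);k=(abs(W[...,2]-.133)<.014)&(abs(W[...,0]-.5)<.065)&(W[...,1]>.23)&(W[...,1]<.26);print(np.median(W[k][:,2]))
x=cv2.resize(p[60:310,180:400],None,fx=2.4,fy=2.4,interpolation=cv2.INTER_CUBIC)
cv2.imwrite('pics/c7.png',np.clip(255*(x/255.)**.6,0,255).astype(np.uint8)[...,::-1])
t=1.2;g=toW(lidp(.206,.033,t));
print(go([g[0],g[1],g[2]-.019+.10],lean(0)));print(R.T@[0,0,10])
```

```text
12.1833 [0.534  0.2963 0.3141] [-0.4054 -0.1719  0.3141] [ 0.5358  0.194  -0.9331] 0.0701214798266244 0.0 [ 0.5538  0.2919  1.2902 -0.4197  2.0101  0.781 ]
0.12854800760766566
(array([-388.4509,  172.9426,  229.7462]), array([ 0.0562, 34.8981, -0.113 ]))
[-5.6993  0.0377 -8.2169]
```

View pics/c7.png

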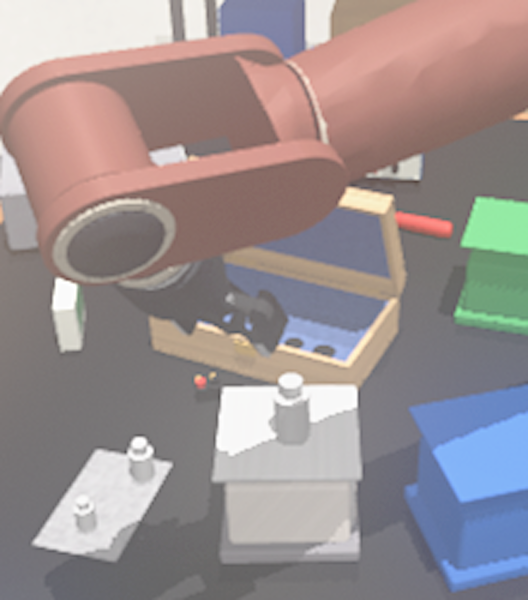

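The weight stands upright near the middle of the pan at (291,408). Depth puts the pan at 128.5 mm, about 9.9 mm down. The case is still open, so I go back to the tongue.

>>> arm_command(
  offset=[
    [-0.025,0.011,0.015],
    [-0.06,0.027,0.035],
    [-0.095,0.042,0.056],
    [-0.13,0.058,0.077],
    [-0.165,0.073,0.098],
    [-0.2,0.089,0.118],
    [-0.235,0.105,0.139],
    [-0.27,0.12,0.16],
    [-0.305,0.136,0.18],
    [-0.34,0.151,0.201],
    [-0.37,0.165,0.219],
    [-0.388,0.173,0.23],
  ],
  rotation=[
    [0,3,0],
    [0,6,0],
    [0,9,0],
    [0,12,0],
    [0,15,0],
    [0,18,0],
    [0,21,0],
    [0,24,0],
    [0,27,0],
    [0,30,0],
    [0,33,0],
    [0,35,0],
  ],
  jaw=0.06,
)

```text
time: 13.23
ee_pos: [0.5539, -0.1899, 0.3431]
tool_rot: [-0.001, 0.812, 0.584, 0.0]
contact_force: [0.3, 0.0, 0.2]
gripper_width: 0.0598
grip_force: 0.0
```

>>> arm_command(
  offset=[
    [0,0,0],
    [0,0,0],
  ],
  rotation=[
    [0,0,0],
    [0,0,0],
  ],
)

```text
time: 13.4
ee_pos: [0.5542, -0.1892, 0.3424]
tool_rot: [-0.002, 0.812, 0.583, -0.001]
contact_force: [0.2, 0.6, -0.6]
gripper_width: 0.0601
grip_force: 0.0
```

Run:
```python
from h import *
s=arm.read_state();print(s['time'],s['ee_pos'],s['contact_force'],s['gripper_width'],s['joint_positions'])
# lid angle check from side depth: tongue / lid front edge in case frame
p,d=arm.snapshot('side');q=(cloud('side',d)-O)@C
k=(d>0)&(abs(q[...,1])<.012)&(q[...,2]>.235)&(q[...,2]<.29)&(abs(q[...,0]-.05)<.05);print(k.sum(),np.median(q[k],0),np.percentile(q[k],98,axis=0))
print(lidp(.206,.033,1.2),lidp(.22,.033,1.2))
t=1.2;g=toW(lidp(.206,.033,t));print(go([g[0],g[1],g[2]-.019],lean(0)))
```

```text
13.4 [ 0.5542 -0.1892  0.3424] [ 0.2251  0.6157 -0.6364] 0.06007004805814892 [-0.456  -0.0798  1.5617  0.      1.6638 -0.1307]
92 [ 0.0384 -0.0017  0.2523] [0.0475 0.0105 0.2774]
[0.0461 0.     0.265 ] [0.041 0.    0.278]
(array([ 1.5685,  1.6387, 96.722 ]), array([-0.2133, -0.0373, -0.2764]))
```

>>> arm_command(
  offset=[
    [0.002,0.002,0.03],
    [0.002,0.002,0.06],
    [0.002,0.002,0.082],
    [0.002,0.002,0.094],
    [0.002,0.002,0.097],
    [0.002,0.002,0.097],
  ],
  rotation=[
    [0,0,0],
    [0,0,0],
    [0,0,0],
    [0,0,0],
    [0,0,0],
    [0,0,0],
  ],
)

```text
time: 13.95
ee_pos: [0.558, -0.1841, 0.2468]
tool_rot: [-0.001, 0.81, 0.586, -0.0]
contact_force: [-0.1, 0.3, 0.5]
gripper_width: 0.0602
grip_force: 0.0
```

>>> arm_command(
  offset=[
    [0,0,0],
    [0,0,0],
    [0,0,0],
    [0,0,0],
    [0,0,0],
    [0,0,0],
  ],
  rotation=[
    [0,0,0],
    [0,0,0],
    [0,0,0],
    [0,0,0],
    [0,0,0],
    [0,0,0],
  ],
  jaw=0.015,
  squeeze=25,
)

```text
time: 14.45
ee_pos: [0.5579, -0.1852, 0.2502]
tool_rot: [-0.0, 0.811, 0.585, -0.0]
contact_force: [-5.6, 2.6, 5.7]
gripper_width: 0.0236
grip_force: 25.9
```

Run:
```python
from h import *
s=arm.read_state();R=rot(s);print(s['time'],s['contact_force'],s['gripper_width'],s['grip_force'])
c=toC(s['ee_pos']-R[:,2]*.019);v=c-[.09,0,.061];print(c,'th',np.arctan2(v[2],-v[0])-np.arctan2(.033,.206),np.hypot(v[0],v[2]))
g0=lidp(.206,.033,1.2)
for t in [1.1,1,.9,.8,.7,.6,.5,.4,.3,.2,.1,.04,0]: print(t,R.T@(C@(lidp(.206,.033,t)-g0))*1000)
```

```text
14.45 [-5.5671  2.6445  5.6866] 0.0236350398902473 25.90035170316696
[0.0446 0.0012 0.2692] th 1.1973277003143428 0.21309507537650074
1.1 [20.1409 -0.0413  5.4065]
1 [39.6414 -0.0797 12.7967]
0.9 [58.3068 -0.1149 22.0967]
0.8 [75.9504 -0.1463 33.2138]
0.7 [92.396  -0.1738 46.0367]
0.6 [107.4794  -0.197   60.4374]
0.5 [121.0497  -0.2158  76.272 ]
0.4 [132.9714  -0.2299  93.3822]
0.3 [143.1254  -0.2392 111.5972]
0.2 [151.4101  -0.2435 130.7348]
0.1 [157.743  -0.243 150.604]
0.04 [160.5786  -0.2403 162.7942]
0 [162.0606  -0.2375 171.0061]
```

>>> arm_command(
  offset=[
    [0.02,0,0.005],
    [0.04,0,0.013],
    [0.058,0,0.022],
    [0.076,0,0.033],
    [0.092,0,0.046],
    [0.107,0,0.06],
    [0.121,0,0.076],
    [0.133,0,0.093],
    [0.143,0,0.112],
    [0.151,0,0.131],
    [0.157,0,0.147],
    [0.159,0,0.155],
  ],
  rotation=[
    [0,0,0],
    [0,0,0],
    [0,0,0],
    [0,0,0],
    [0,0,0],
    [0,0,0],
    [0,0,0],
    [0,0,0],
    [0,0,0],
    [0,0,0],
    [0,0,0],
    [0,0,0],
  ],
)

```text
time: 15.45
ee_pos: [0.6079, -0.0333, 0.0918]
tool_rot: [-0.001, 0.81, 0.586, -0.0]
contact_force: [-3.3, 3.6, 3.7]
gripper_width: 0.0233
grip_force: 24.8
```

>>> arm_command(
  offset=[
    [0.001,0,0.004],
    [0.002,0,0.008],
    [0.003,0,0.012],
    [0.003,0,0.016],
    [0.003,0,0.016],
  ],
  rotation=[
    [0,0,0],
    [0,0,0],
    [0,0,0],
    [0,0,0],
    [0,0,0],
  ],
)

```text
time: 15.87
ee_pos: [0.6087, -0.0311, 0.0791]
tool_rot: [-0.002, 0.811, 0.585, -0.0]
contact_force: [-9.2, 6.4, 9.7]
gripper_width: 0.0231
grip_force: 25.7
```

Run:
```python
from h import *
s=arm.read_state();R=rot(s);print(s['time'],s['contact_force'],s['gripper_width'],s['grip_force'])
c=toC(s['ee_pos']-R[:,2]*.019);v=c-[.09,0,.061];print(c,'th',np.arctan2(v[2],-v[0])-np.arctan2(.033,.206),np.hypot(v[0],v[2]))
```

```text
15.8667 [-9.2413  6.4261  9.6884] 0.023136523105488787 25.650798976421356
[-0.1177  0.0014  0.0981] th 0.01813764948311597 0.21100247022684013
```

>>> arm_command(
  offset=[
    [0,0,0],
    [0,0,0],
    [0,0,0],
    [0,0,0],
    [0,0,-0.03],
    [0,0,-0.06],
    [-0.02,0,-0.06],
    [-0.033,0,-0.06],
    [-0.033,0,-0.06],
  ],
  rotation=[
    [0,0,0],
    [0,0,0],
    [0,0,0],
    [0,0,0],
    [0,0,0],
    [0,0,0],
    [0,0,0],
    [0,0,0],
    [0,0,0],
  ],
  jaw=0.05,
)

```text
time: 16.62
ee_pos: [0.5983, -0.0652, 0.1368]
tool_rot: [0.0, 0.811, 0.584, -0.0]
contact_force: [-0.2, -0.4, -0.5]
gripper_width: 0.0495
grip_force: 0.0
```

>>> arm_command(
  offset=[
    [0,0,0.005],
    [0,0,0.01],
    [0,0,0.015],
    [0,0,0.02],
    [0,0,0.025],
    [0,0,0.03],
    [0,0,0.033],
    [0,0,0.033],
  ],
  rotation=[
    [0,0,0],
    [0,0,0],
    [0,0,0],
    [0,0,0],
    [0,0,0],
    [0,0,0],
    [0,0,0],
    [0,0,0],
  ],
  jaw=0,
)

```text
time: 17.28
ee_pos: [0.5982, -0.0628, 0.1026]
tool_rot: [-0.001, 0.811, 0.586, -0.001]
contact_force: [-0.2, -0.2, -0.2]
gripper_width: -0.0004
grip_force: 0.0
```

Run:
```python
from h import *
s=arm.read_state();print(s['time'],toC(s['ee_pos']),s['contact_force'],s['gripper_width'])
```

```text
17.2833 [-0.0843  0.0013  0.1026] [-0.2327 -0.242  -0.2039] -0.0003591087228854178
```

Press down slowly on the tongue's root.

>>> arm_command(
  offset=[
    [0,0,0.002],
    [0,0,0.004],
    [0,0,0.006],
    [0,0,0.008],
    [0,0,0.009],
    [0,0,0.01],
    [0,0,0.01],
  ],
  rotation=[
    [0,0,0],
    [0,0,0],
    [0,0,0],
    [0,0,0],
    [0,0,0],
    [0,0,0],
    [0,0,0],
  ],
)

```text
time: 17.87
ee_pos: [0.5992, -0.0632, 0.0969]
tool_rot: [0.0, 0.811, 0.585, -0.0]
contact_force: [-7.0, 1.6, 14.1]
gripper_width: 0.0002
grip_force: 6.7
```

It stopped at z = 0.0969 with 14 N, which is the shut height of 0.097. I retreat and check.

>>> arm_command(
  offset=[
    [0,0,-0.02],
    [0,0,-0.05],
    [0,0,-0.09],
    [0,0,-0.13],
    [0,0,-0.16],
    [-0.03,0,-0.18],
    [-0.07,0,-0.19],
    [-0.11,0,-0.2],
    [-0.14,0,-0.2],
    [-0.15,0,-0.2],
    [-0.15,0,-0.2],
    [-0.15,0,-0.2],
  ],
  rotation=[
    [0,0,0],
    [0,0,0],
    [0,0,0],
    [0,0,0],
    [0,0,0],
    [0,0,0],
    [0,0,0],
    [0,0,0],
    [0,0,0],
    [0,0,0],
    [0,0,0],
    [0,0,0],
  ],
)

```text
time: 18.87
ee_pos: [0.5516, -0.2053, 0.2934]
tool_rot: [-0.001, 0.811, 0.585, 0.0]
contact_force: [-0.6, -0.1, 0.7]
gripper_width: -0.0001
grip_force: 0.0
```

Run:
```python
from h import *
s=arm.read_state();print(s['time'],s['ee_pos'],s['contact_force'])
p,d=arm.snapshot('side');W=cloud('side',d);q=(W-O)@C
k=(abs(W[...,2]-.133)<.014)&(abs(W[...,0]-.5)<.065)&(W[...,1]>.23)&(W[...,1]<.26);print('pan',np.median(W[k][:,2]))
f=np.load('side0.npz');q0=(cloud('side',f['d'])-O)@C
for Q in(q0,q):
    z=[]
    for x0 in(-.075,-.03):
        k=(abs(Q[...,0]-x0)<.015)&(abs(Q[...,1])>.025)&(abs(Q[...,1])<.13)&(Q[...,2]>.075)&(Q[...,2]<.12);z.append(np.median(Q[k][:,2]))
    print('lid z',z)
cv2.imwrite('pics/s8.png',p[...,::-1])
```

```text
18.8667 [ 0.5516 -0.2053  0.2934] [-0.6442 -0.0998  0.744 ]
pan 0.1284439311066607
lid z [np.float64(0.0954102012123228), np.float64(0.09466865483603587)]
lid z [np.float64(0.09101641151666295), np.float64(0.09133163002177414)]
```

View pics/s8.png

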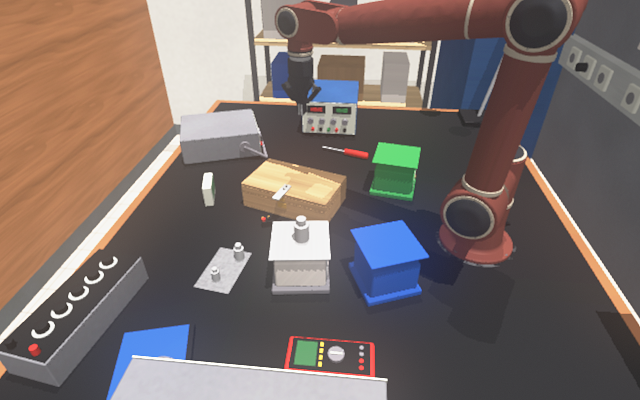

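The case is shut: the lid lies level at 91 mm, at (295,185). The weight stands on the pan at (301,230), which is 9.6–9.9 mm down. The bystanders at (225,262), (265,218), (345,152) and (330,355) have not moved and the robot is clear, so I hand the job in.

```bash
python3 -c "
from plant import arm
print(arm.job_done())"
```

```text
the job is handed in; nothing more can be done
None
```

The 500 g weight stands upright on the white scale's pan (about 9.9 mm down), the case is shut, the bystanders look undisturbed, and the job was handed in at about 19 s; I located the weight by side camera and finger grip rather than by feeling along the lane, and no verdict was shown.

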